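# Lid a mixing pot from the sprung lid dispenser

## Robot

A 7-joint arm with a two-finger parallel gripper is mounted at the origin on the work surface. World frame = base frame: x ahead of the robot, y to its left, z up, the work surface at z = 0. Lengths are in m, angles in rad, forces in N, time in s.
With the tool pointing down it reaches from about 0.425 to 1.025 m from the base axis. Payload 9.4 kg.
Tool frame: the origin (TCP) lies midway between the tips of the shut fingers; the grasp point (between the pads) lies 19 mm behind it; z points along the fingers, y is the line along which they close (so a half turn about z gives the same grasp; the last joint's range is limited). The gripper opens to 85 mm and grips with 20 to 120 N. Pads are 22 mm wide; open, the fingers measure 114 mm over their backs; the gripper's body (76 mm by 85 mm) begins 54 mm behind the grasp point. The pads swing forward as they close: fully open they stand 13 mm farther back than shut.
Start: joints at [-1.289, 0.599, -0.003, 1.599, 0.002, 0.943, -0.08], TCP at [0.255, 0.679, 0.231] pointing down, gripper open.
Joint ranges: [-2.57, 2.57], [-0.35, 1.97], [-1.29, 1.29], [0.11, 2.56], [-1.05, 4.19], [0.11, 1.86], [-2.63, 2.63]. Speed limits (rad/s): [2.22, 2.22, 3.01, 3.01, 3.14, 3.14, 3.14].

## Interface

Orientations are given as a unit quaternion [x, y, z, w].
In Python, from plant import ctrl gives the robot as it stands.
- The arm moves only by the tool servo_tool, never from a script. Its argument "targets" is a list of rows, each a list of 2 entries, a list of its own where there are three numbers: the shift along the tool's x, y, z in mm, then the turn, a rotation vector about the tool's x, y, z in rad. In form: [[[dx, dy, dz], [ax, ay, az]], ...]. A call has 1 to 12 rows; each row shifts and turns the commanded pose from where the row before left it, along the tool's axes as they then stand; what a row does not reach is not made up. A row lasts 1/10 s, in which the tool goes at most 50 mm and 8.59 degrees, less where a joint would pass 70% of its speed; a pose out of reach is approached as far as the arm can. A call with a gripper value outside its range is refused whole. "hand" is the finger opening in mm, from 0 to 85.4, set as the call begins (left out, the last holds). The fingers move at their own pace and stop on an object; "grip_force" is the grip in N (left out, the last holds). Time passes only in rows, so rows that do not move let the fingers close. It gives the time, the measured TCP pose, the force, the opening and the grip force at its end, in the units of the state.
- ctrl.observe(): the state, without advancing time (a new reading comes with each control period).
- ctrl.read_camera(name): name is "scene" or "top" or "wrist"; returns a dict with "color" (384x512x3 uint8, red, green, blue), "range_z" (384x512 float32, m along the optical axis (not along the pixel's ray), 0 where there is no reading), "K" (3x3 intrinsics, pixels), "extrinsics" (4x4, takes a point from camera to world coordinates). Camera axes: x right, y up, looking along -z (the intrinsics and any distortion apply to the point x, -y, -z); pixel columns grow to the right and rows downward; lengths in m; the calibration is good to about 2 mm. A picture is of the moment at which its call begins.
- ctrl.sign_off(): hands the job in; it is judged then, once.
The state is a dict: "t": time; "q": joint angles; "qvel": joint speeds; "tau": joint torques, N m; "eef_pos": TCP position; "ee_rot": TCP orientation; "contact_force": force on the tool from outside, world axes, zero at the start; "ft_torque": the same for the moment, N m; "gripper_width": opening from 0.0 (shut) to 1.0 (fully open); "grasp_force": force on a finger pad.
Only numpy, scipy, OpenCV 4.12 (cv2) and the standard library are available. Lean on these libraries where they do the work, as an engineer would, in place of code of your own. Each camera call takes 0.05 s, during which the arm holds its last target. There are 200 camera calls.

## Task

Take just the top lid off the spring-loaded lid dispenser and set it gently on the open mixing pot that it fits, so that it sits flat and fully down on the pot's rim. The pot must stay standing upright on the bench, and the next lid must be left risen at the mouth of the dispenser.

Things in the scene. Friction and masses are not known exactly. Their poses are not given: they have to be found in the camera images.
- lid_top: top one of three like white plastic lids stacked in the dispenser, 70 g: disc 88 mm across, 5 mm thick; on it a round upright grip knob (26 mm across, 22 mm tall above the disc's upper face); under it a tapered hollow plug (70 mm across at the disc, 48 mm at its end, 25 mm deep). Origin: centre of the disc's underside; z up through the knob; yaw does not matter.
- lid_next: the lid beneath it, of the same form and origin; at the start 30 mm lower, with its knob hidden inside the hollow plug of the top lid. It rests loosely: nothing holds the lids together.
- dispenser: open upright lid holder fixed to the bench: dark base 124 mm across, six steel rods, mouth ring (104 mm outside, 94 inside) with its top 141 mm above the bench. A soft spring (23 N/m, gives way if pressed) lifts the stack 30 mm when a lid is drawn straight up, so the top disc lies flush with the ring within 5 mm, knob above. Origin: centre of the base's underside; z up the stack's axis.
- pot: open mixing pot that the lids fit: plain white, round, 90 mm high, rim 82 mm outside, 76 inside, 250 g, loose and empty. Near it: a like pot with its lid already on, and a lower, wider open tub (124 mm across, 75 high) that they do not fit. Origin: centre of its underside; z up. Lid fully down: its origin is 90 mm above the pot's. The plug's taper centres it from 10 mm off.
Things that resemble listed ones, but are neither listed nor needed, are in the scene too. What is shaped like the pot but purple or yellow is not meant. Leave any orange look-alike of the dispenser alone.

How it is judged:
By the outcome, as a careful person would: the job done as asked, in the order asked, and still so for the second after the job is handed in, with the robot touching nothing.
It also fails if it takes over 42 s, if anything falls off the work surface, if the arm or the gripper's body presses on something with over 40 N, if the wrist force passes 120 N, or if a joint passes its speed limit or range.

## Working session

There is one attempt and no reset: what is moved stays moved. The work goes in short steps, Python scripts to look and compute and a tool call to move; the robot and the scene stay as the last step left them, time stands still between calls to the robot, and variables do not carry over. Pictures are saved under pics/ and viewed, at most 10 in all, crops included, and the job is handed in when it is done.

Besides the shell and the picture viewer there is one more tool, called as name(argument=value, ...) on one line, values as JSON. servo_tool: Moves the arm, as the interface text tells. Its arguments: {"type":"object","properties":{"targets":{"type":"array","items":{"type":"array"}},"hand":{"type":"number"},"grip_force":{"type":"number"}},"required":["targets"]}

```bash
mkdir -p pics; cat > h.py <<'E'
import numpy as np, cv2
from plant import ctrl
def cam(n,save=None):
    c=ctrl.read_camera(n)
    if save: cv2.imwrite('pics/'+save,c['color'][:,:,::-1])
    return c
def pts(c):
    z=c['range_z'];h,w=z.shape;u,v=np.meshgrid(np.arange(w),np.arange(h))
    K=c['K'];X=np.stack([(u-K[0,2])/K[0,0]*z,-(v-K[1,2])/K[1,1]*z,-z,np.ones_like(z)],-1)
    P=(X@np.array(c['extrinsics']).T)[...,:3];P[z==0]=np.nan
    return P
E
python3 - <<'E'
from h import *
a=cam('scene');b=cam('top')
cv2.imwrite('pics/a.png',a['color'][:,:,::-1]);cv2.imwrite('pics/b.png',b['color'][:,:,::-1])
np.savez('ab.npz',pa=pts(a),pb=pts(b))
print(b['K'],b['extrinsics'],[k for k in b]);o=ctrl.observe();print(o['t'],o['eef_pos'],o['ee_rot'],o['contact_force'])
E
```

```text
[[427.60919034   0.         262.83894543]
 [  0.         427.60919034 194.01328736]
 [  0.           0.           1.        ]] [[ 1.83678945e-02  9.89556934e-01 -1.42967464e-01  3.27997955e-01]
 [-9.99830939e-01  1.80582898e-02 -3.46290879e-03 -1.53257289e-02]
 [-8.44997503e-04  1.43006900e-01  9.89721331e-01  1.09666103e+00]
 [ 0.00000000e+00  0.00000000e+00  0.00000000e+00  1.00000000e+00]] ['color', 'range_z', 'K', 'extrinsics']
0.1 [0.25445556 0.67841721 0.23048025] [ 1.78411427e-01  9.83955713e-01 -7.16968081e-04 -6.25427536e-05] [ 0.91404413 -0.18624605  0.46907367]
```

View pics/a.png

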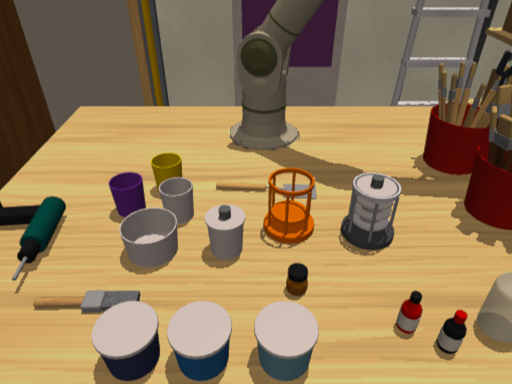

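View pics/b.png

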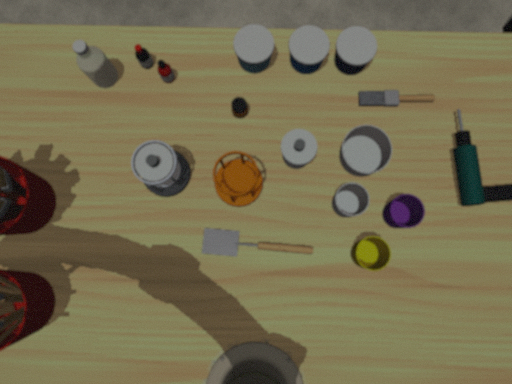

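The scene picture shows three white candidates for the pot. The open small one at scene (177,200), top (351,200) is the pot. The one at scene (226,232), top (299,147) already has a knobbed lid, and the one at scene (150,237), top (365,150) is the wider, lower tub. The dispenser is the steel and dark one at scene (372,210), top (155,163); the orange one at top (240,178) is the look-alike to leave alone. Next I'll measure both and confirm them in one crop.

```bash
python3 - <<'E'
from h import *
d=np.load('ab.npz');P=d['pb'];im=cv2.imread('pics/b.png')
def circ(name,box,zlo,zhi,src=P):
    u0,u1,v0,v1=box;Q=src[v0:v1,u0:u1].reshape(-1,3)
    m=(Q[:,2]>zlo)&(Q[:,2]<zhi);Q=Q[m]
    if len(Q)<4: print(name,len(Q));return
    (c,r)=cv2.minEnclosingCircle(Q[:,:2].astype(np.float32));print(name,len(Q),np.round(c,4),round(2*r,4),'med',np.round(np.median(Q,0),4))
circ('pot rim',(325,375,178,222),.082,.098)
circ('lidded disc',(275,322,125,172),.085,.102)
circ('tub',(335,395,122,180),.068,.082)
circ('disp ring',(125,195,135,200),.130,.150)
circ('knob',(125,195,135,200),.155,.175)
A=d['pa']
circ('pot rim scene',(155,198,175,225),.082,.098,A)
circ('disp ring scene',(340,410,170,220),.130,.150,A)
circ('knob scene',(340,410,170,220),.153,.175,A)
a=cv2.imread('pics/a.png')
c1=cv2.resize(im[120:225,120:220],(400,420));c2=cv2.resize(im[120:225,275:375],(400,420));cv2.imwrite('pics/c.png',np.hstack([c1,c2]))
E
```

```text
pot rim 175 [ 0.465  -0.2232] 0.0816 med [ 0.4662 -0.2281  0.0884]
lidded disc 917 [ 0.5901 -0.0955] 0.0889 med [ 0.5873 -0.0943  0.0941]
tub 256 [ 0.5924 -0.2632] 0.125 med [ 0.602  -0.2738  0.0731]
disp ring 1425 [0.5349 0.2405] 0.1052 med [0.5334 0.2383 0.1386]
knob 110 [0.5349 0.2408] 0.0271 med [0.5355 0.2402 0.16  ]
pot rim scene 215 [ 0.467  -0.2272] 0.0851 med [ 0.4665 -0.2265  0.0867]
disp ring scene 1022 [0.5372 0.24  ] 0.1082 med [0.548  0.2322 0.1382]
knob scene 92 [0.5377 0.2382] 0.0284 med [0.5397 0.2375 0.1596]
```

View pics/c.png

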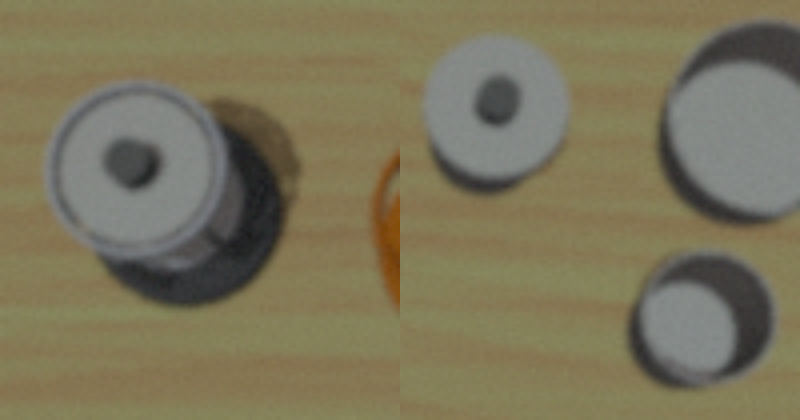

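The crop confirms both: the steel dispenser with a grey-knobbed lid in it (crop left, centre (135,165)), and the small open white pot (crop right, (705,320)). Before moving I'll check heights along the path, because tall brush pots stand near the start.

```bash
python3 - <<'E'
from h import *
d=np.load('ab.npz')
for k in('pa','pb'):
    Q=d[k].reshape(-1,3);Q=Q[np.isfinite(Q[:,0])]
    m=(Q[:,2]>.15)&(Q[:,0]>.1)&(Q[:,0]<.9)&(Q[:,1]>.28)&(Q[:,1]<.95);Q=Q[m]
    print(k,len(Q))
    H,_,_=np.histogram2d(Q[:,0],Q[:,1],bins=[np.arange(.1,.91,.08),np.arange(.28,.96,.07)])
    Z=np.zeros(H.shape)
    for q in Q:
        i=int((q[0]-.1)/.08);j=int((q[1]-.28)/.07)
        if i<Z.shape[0] and j<Z.shape[1]: Z[i,j]=max(Z[i,j],q[2])
    print(np.round(Z,2))
E
```

```text
pa 4310
[[0.   0.   0.28 0.28 0.28 0.29 0.   0.   0.  ]
 [0.   0.   0.29 0.29 0.35 0.31 0.   0.   0.  ]
 [0.   0.   0.   0.29 0.25 0.   0.   0.   0.  ]
 [0.   0.   0.   0.3  0.3  0.   0.   0.   0.  ]
 [0.   0.   0.   0.28 0.   0.   0.   0.   0.  ]
 [0.   0.   0.   0.16 0.   0.   0.   0.   0.  ]
 [0.   0.   0.   0.   0.   0.   0.   0.   0.  ]
 [0.   0.   0.   0.   0.   0.   0.   0.   0.  ]
 [0.   0.   0.   0.   0.   0.   0.   0.   0.  ]
 [0.   0.   0.   0.   0.   0.   0.   0.   0.  ]]
pb 1636
[[0.   0.   0.   0.22 0.   0.   0.   0.   0.  ]
 [0.   0.   0.16 0.24 0.   0.   0.   0.   0.  ]
 [0.   0.   0.   0.17 0.   0.   0.   0.   0.  ]
 [0.   0.   0.   0.24 0.16 0.   0.   0.   0.  ]
 [0.   0.   0.   0.27 0.   0.   0.   0.   0.  ]
 [0.   0.   0.   0.22 0.16 0.   0.   0.   0.  ]
 [0.   0.   0.   0.   0.   0.   0.   0.   0.  ]
 [0.   0.   0.   0.   0.   0.   0.   0.   0.  ]
 [0.   0.17 0.17 0.   0.   0.   0.   0.   0.  ]
 [0.   0.   0.   0.   0.   0.   0.   0.   0.  ]]
```

servo_tool(targets=[[[0,0,-40],[0,0,0]],[[0,0,-45],[0,0,0]],[[0,0,-45],[0,0,0]],[[0,0,-40],[0,0,0]],[[0,0,0],[0,0,0]]], hand=55)

```text
t: 0.6
eef_pos: [0.2553, 0.6805, 0.4078]
ee_rot: [0.179, 0.984, 0.005, 0.001]
contact_force: [1.0, -0.4, -0.4]
gripper_width: 0.64
grasp_force: 0.0
```

servo_tool(targets=[[[-20,-15,0],[0,0,0]],[[-36,-27,0],[0,0,0]],[[-36,-27,0],[0,0,0]],[[-36,-27,0],[0,0,0]],[[-36,-27,0],[0,0,0]],[[-36,-27,0],[0,0,0]],[[-36,-27,0],[0,0,0]],[[-36,-27,0],[0,0,0]],[[-36,-27,0],[0,0,0]],[[-36,-27,0],[0,0,0]],[[-36,-27,0],[0,0,0]],[[-37,-27,0],[0,0,0]]])

```text
t: 1.8
eef_pos: [0.5358, 0.2386, 0.4008]
ee_rot: [0.178, 0.984, -0.0, -0.0]
contact_force: [0.7, 0.9, -0.1]
gripper_width: 0.643
grasp_force: 0.0
```

servo_tool(targets=[[[0,0,30],[0,0,0]],[[0,0,40],[0,0,0]],[[0,0,40],[0,0,0]],[[0,0,30],[0,0,0]],[[0,0,0],[0,0,0]],[[0,0,0],[0,0,0]]])

```text
t: 2.4
eef_pos: [0.5355, 0.2402, 0.2614]
ee_rot: [0.178, 0.984, -0.0, -0.0]
contact_force: [0.2, 0.4, 0.6]
gripper_width: 0.646
grasp_force: 0.0
```

```bash
cat >> h.py <<'E'
from scipy.spatial.transform import Rotation as R
def totool(p):
    o=ctrl.observe();return R.from_quat(o['ee_rot']).inv().apply(np.array(p)-o['eef_pos'])*1000
E
python3 - <<'E'
from h import *
c=cam('wrist','w1.png');P=pts(c);o=ctrl.observe()
print(o['t'],o['eef_pos'],o['ee_rot'],o['gripper_width'],o['contact_force'],np.round(o['q'],2))
def circ(n,lo,hi):
    Q=P.reshape(-1,3);m=(Q[:,2]>lo)&(Q[:,2]<hi)&(np.hypot(Q[:,0]-.536,Q[:,1]-.24)<.07);Q=Q[m]
    if len(Q)>5:
        (x,r)=cv2.minEnclosingCircle(Q[:,:2].astype(np.float32));print(n,len(Q),np.round(x,4),2*r,np.median(Q,0))
circ('knob',.152,.175);circ('ring',.13,.148)
print(totool([.536,.24,.141]))
E
```

```text
2.45 [0.53611679 0.24051295 0.26243421] [1.78492579e-01 9.83941073e-01 3.32165617e-04 5.02861682e-04] 0.6489781589534088 [-0.16306023 -0.01314667  0.55499847] [-0.61  0.4   0.13  1.9  -0.07  0.85  0.77]
knob 684 [0.5366 0.2392] 0.02665092796087265 [0.53557872 0.23972809 0.15963988]
ring 7592 [0.5366 0.2393] 0.10427632927894592 [0.53274501 0.24116269 0.137853  ]
[ 3.49419227e-02 -6.22466112e-01  1.21433749e+02]
```

View pics/w1.png

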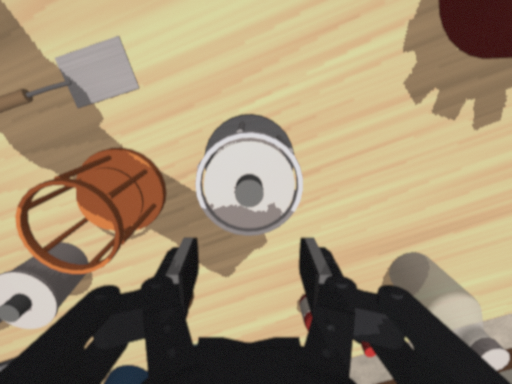

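The wrist view shows the knob at (249,190), centred in the ring and between the fingers. The centre is within about 1 mm of the target. Next: descend and grip.

servo_tool(targets=[[[0,-1,20],[0,0,0]],[[0,0,30],[0,0,0]],[[0,0,30],[0,0,0]],[[0,0,20],[0,0,0]],[[0,0,12],[0,0,0]],[[0,0,6],[0,0,0]],[[0,0,2],[0,0,0]],[[0,0,0],[0,0,0]],[[0,0,0],[0,0,0]]])

```text
t: 3.35
eef_pos: [0.5356, 0.2396, 0.1423]
ee_rot: [0.178, 0.984, 0.001, 0.001]
contact_force: [0.1, 0.5, 1.1]
gripper_width: 0.647
grasp_force: 0.0
```

servo_tool(targets=[[[0,0,0],[0,0,0]],[[0,0,0],[0,0,0]],[[0,0,0],[0,0,0]],[[0,0,0],[0,0,0]],[[0,0,0],[0,0,0]],[[0,0,0],[0,0,0]],[[0,0,0],[0,0,0]],[[0,0,0],[0,0,0]]], hand=15, grip_force=30)

```text
t: 4.15
eef_pos: [0.5352, 0.2394, 0.1413]
ee_rot: [0.178, 0.984, 0.0, 0.0]
contact_force: [0.3, 0.2, -0.1]
gripper_width: 0.293
grasp_force: 29.8
```

The grip holds: 25 mm opening, 30 N. Now a slow, straight lift.

servo_tool(targets=[[[0,0,-3],[0,0,0]],[[0,0,-5],[0,0,0]],[[0,0,-7],[0,0,0]],[[0,0,-8],[0,0,0]],[[0,0,-8],[0,0,0]],[[0,0,-8],[0,0,0]],[[0,0,-8],[0,0,0]],[[0,0,-8],[0,0,0]],[[0,0,-10],[0,0,0]],[[0,0,-15],[0,0,0]],[[0,0,-20],[0,0,0]],[[0,0,-20],[0,0,0]]])

```text
t: 5.35
eef_pos: [0.5349, 0.2392, 0.2624]
ee_rot: [0.178, 0.984, -0.0, -0.0]
contact_force: [0.5, 0.2, -1.0]
gripper_width: 0.293
grasp_force: 29.8
```

```bash
python3 - <<'E'
from h import *
c=cam('scene');cv2.imwrite('pics/s2.png',cv2.resize(c['color'][100:270,150:450,::-1],(780,442)));P=pts(c)
w=cam('wrist');W=pts(w)
for n,P in(('s',P),('w',W)):
    Q=P.reshape(-1,3)
    m=(np.hypot(Q[:,0]-.536,Q[:,1]-.24)<.06)&(Q[:,2]>.1)&(Q[:,2]<.30);print(n,np.histogram(Q[m,2],bins=np.arange(.1,.31,.01))[0])
o=ctrl.observe();print(o['t'],o['eef_pos'],o['contact_force'],o['gripper_width'],o['q'])
print(totool([.4655,-.225,o['eef_pos'][2]]))
E
```

```text
s [152 138  57 622 388  46  72   0   0   0   0   0  16  79  54 546  85 140
 107  72]
w [ 119   87   56 2351 1032    0    0    0    0    0    0    0    0    0
    0  771 9899  889 2622  746]
5.45 [0.53634185 0.23978076 0.26419548] [-0.36232612  0.11512211 -0.70997258] 0.2867371909687222 [-0.61361884  0.39673855  0.13461028  1.89595856 -0.06926863  0.84877165
  0.76800054]
[ -96.98478084 -460.03474332   -1.30697424]
```

View pics/s2.png

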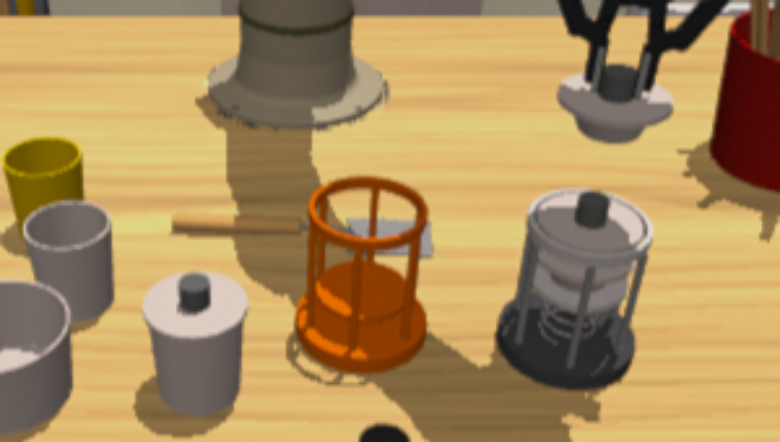

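The picture shows exactly one lid in the gripper at (615,90) and the next lid risen at the dispenser mouth (590,210). Now carry it to the pot.

servo_tool(targets=[[[-3,-15,0],[0,0,0]],[[-6,-30,0],[0,0,0]],[[-9,-43,0],[0,0,0]],[[-10,-47,0],[0,0,0]],[[-10,-47,0],[0,0,0]],[[-10,-47,0],[0,0,0]],[[-10,-47,0],[0,0,0]],[[-10,-47,0],[0,0,0]],[[-10,-47,0],[0,0,0]],[[-9,-43,0],[0,0,0]],[[-6,-30,0],[0,0,0]],[[-4,-17,0],[0,0,0]]])

```text
t: 6.65
eef_pos: [0.4617, -0.229, 0.2604]
ee_rot: [0.181, 0.984, -0.0, -0.001]
contact_force: [0.6, 0.2, -0.2]
gripper_width: 0.292
grasp_force: 29.8
```

servo_tool(targets=[[[0,0,20],[0,0,0]],[[0,0,30],[0,0,0]],[[0,0,25],[0,0,0]],[[0,0,15],[0,0,0]],[[0,0,0],[0,0,0]],[[0,0,0],[0,0,0]]])

```text
t: 7.25
eef_pos: [0.4634, -0.2258, 0.171]
ee_rot: [0.179, 0.984, -0.0, -0.001]
contact_force: [0.8, -0.4, -0.0]
gripper_width: 0.292
grasp_force: 29.8
```

```bash
python3 - <<'E'
from h import *
c=cam('scene');cv2.imwrite('pics/s3.png',cv2.resize(c['color'][100:270,80:300,::-1],(660,510)));P=pts(c)
w=cam('wrist','w3.png');W=pts(w)
def circ(n,P,lo,hi,r0=.06):
    Q=P.reshape(-1,3);m=(Q[:,2]>lo)&(Q[:,2]<hi)&(np.hypot(Q[:,0]-.466,Q[:,1]+.225)<r0);Q=Q[m]
    if len(Q)>5:
        (x,r)=cv2.minEnclosingCircle(Q[:,:2].astype(np.float32));print(n,len(Q),np.round(x,4),round(2*r,4),np.median(Q,0),Q[:,1].min(),Q[:,1].max(),Q[:,0].max())
circ('rim s',P,.08,.098)
circ('disc s',P,.155,.175);circ('disc w',W,.155,.18)
o=ctrl.observe();print(o['t'],o['eef_pos'],o['contact_force'],o['gripper_width'])
print(totool([.4655,-.225,.098]))
E
```

```text
rim s 257 [ 0.467  -0.2251] 0.0854 [ 0.46794264 -0.22560664  0.08573238] -0.26584353375404574 -0.1847583270297973 0.509499713421153
disc s 466 [ 0.4667 -0.2271] 0.0898 [ 0.47948591 -0.22488609  0.16668767] -0.2709191253431895 -0.18415053299747947 0.5106725469404039
disc w 10964 [ 0.4648 -0.2273] 0.0891 [ 0.44883469 -0.2217857   0.16705249] -0.2710784899715659 -0.1831746791544699 0.5088853078334324
7.35 [ 0.46436983 -0.22585865  0.17192207] [ 0.48322565 -0.49985506 -0.54011514] 0.29050446537725266
[-0.69995736  1.21012924 73.92247399]
```

View pics/s3.png

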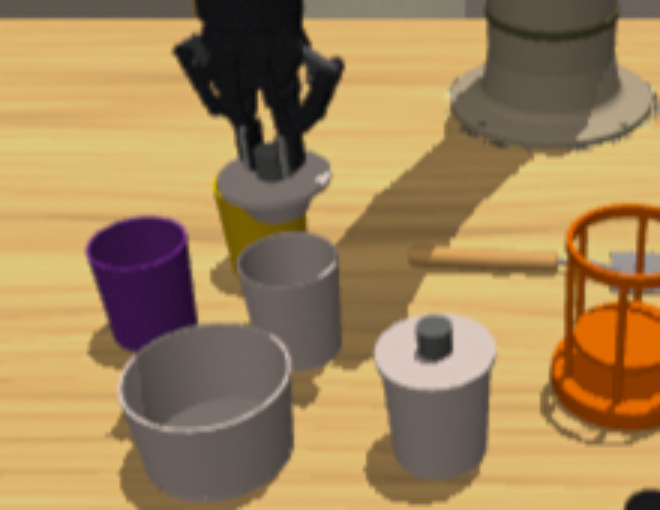

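The scene view shows the held lid (272,185) above the pot (290,290), about 2 mm off in y. I'll correct that and lower it gently.

servo_tool(targets=[[[0,2,15],[0,0,0]],[[0,0,15],[0,0,0]],[[0,0,10],[0,0,0]],[[0,0,8],[0,0,0]],[[0,0,5],[0,0,0]],[[0,0,5],[0,0,0]],[[0,0,4],[0,0,0]],[[0,0,3],[0,0,0]],[[0,0,3],[0,0,0]],[[0,0,2],[0,0,0]],[[0,0,0],[0,0,0]],[[0,0,0],[0,0,0]]])

```text
t: 8.55
eef_pos: [0.4652, -0.2236, 0.1014]
ee_rot: [0.178, 0.984, -0.0, 0.0]
contact_force: [-0.4, -0.1, -0.0]
gripper_width: 0.288
grasp_force: 29.8
```

servo_tool(targets=[[[0,0,1],[0,0,0]],[[0,0,1],[0,0,0]],[[0,0,0],[0,0,0]],[[0,0,0],[0,0,0]]])

```text
t: 8.95
eef_pos: [0.4652, -0.2235, 0.0993]
ee_rot: [0.178, 0.984, 0.0, 0.0]
contact_force: [-0.8, 0.5, -0.2]
gripper_width: 0.283
grasp_force: 29.8
```

servo_tool(targets=[[[0,0,1],[0,0,0]],[[0,0,0.5],[0,0,0]],[[0,0,0],[0,0,0]],[[0,0,0],[0,0,0]]])

```text
t: 9.35
eef_pos: [0.4653, -0.2236, 0.0983]
ee_rot: [0.178, 0.984, -0.0, 0.0]
contact_force: [-1.5, -0.1, 8.7]
gripper_width: 0.289
grasp_force: 30.5
```

There is 8.7 N of contact at the predicted height, so the lid is seated. Release and retreat.

servo_tool(targets=[[[0,0,-0.5],[0,0,0]],[[0,0,0],[0,0,0]],[[0,0,0],[0,0,0]],[[0,0,0],[0,0,0]],[[0,0,0],[0,0,0]],[[0,0,0],[0,0,0]]], hand=50)

```text
t: 9.95
eef_pos: [0.4651, -0.2235, 0.0982]
ee_rot: [0.178, 0.984, 0.0, -0.0]
contact_force: [-1.2, 0.4, 0.8]
gripper_width: 0.592
grasp_force: 0.0
```

servo_tool(targets=[[[0,0,-5],[0,0,0]],[[0,0,-10],[0,0,0]],[[0,0,-20],[0,0,0]],[[0,0,-30],[0,0,0]],[[0,0,-35],[0,0,0]],[[0,0,-35],[0,0,0]],[[0,0,-15],[0,0,0]],[[0,0,0],[0,0,0]]])

```text
t: 10.75
eef_pos: [0.4661, -0.224, 0.2514]
ee_rot: [0.178, 0.984, -0.0, 0.003]
contact_force: [0.2, 0.8, -0.1]
gripper_width: 0.585
grasp_force: 0.0
```

```bash
python3 - <<'E'
from h import *
c=cam('scene');cv2.imwrite('pics/s4.png',cv2.resize(c['color'][100:270,80:420,::-1],(800,400)));P=pts(c)
W=pts(cam('wrist'))
def circ(n,P,cx,cy,lo,hi,r0=.06):
    Q=P.reshape(-1,3);m=(Q[:,2]>lo)&(Q[:,2]<hi)&(np.hypot(Q[:,0]-cx,Q[:,1]-cy)<r0);Q=Q[m]
    if len(Q)>5:
        (x,r)=cv2.minEnclosingCircle(Q[:,:2].astype(np.float32));A=np.c_[Q[:,:2],np.ones(len(Q))]
        s=np.linalg.lstsq(A,Q[:,2],rcond=None)[0];print(n,len(Q),np.round(x,4),round(2*r,4),'z',np.median(Q[:,2]),'slope',s[:2])
circ('lid w',W,.466,-.225,.085,.105);circ('lid s',P,.466,-.225,.085,.105);circ('knob w',W,.466,-.225,.108,.13)
circ('ref lidded s',P,.59,-.0955,.085,.105)
circ('disp s',P,.536,.24,.13,.15);circ('disp knob s',P,.536,.24,.152,.175)
o=ctrl.observe();print(o['t'],o['eef_pos'],o['contact_force'])
E
```

```text
lid w 4527 [ 0.4664 -0.2244] 0.0884 z 0.0938789437958576 slope [0.00101595 0.00180481]
lid s 569 [ 0.4673 -0.2259] 0.0905 z 0.09416041742732983 slope [-0.02805705 -0.00664459]
knob w 551 [ 0.4664 -0.2247] 0.0267 z 0.11577076800485708 slope [ 0.05067172 -0.02341482]
ref lidded s 764 [ 0.5914 -0.0972] 0.0908 z 0.0940957393046562 slope [-0.01629501 -0.00317155]
disp s 1004 [0.5372 0.2388] 0.1065 z 0.1397020751706281 slope [-0.0312302   0.00993364]
disp knob s 110 [0.5366 0.2391] 0.0295 z 0.16131807400386225 slope [-0.20044154  0.08676824]
10.85 [ 0.46499305 -0.2233969   0.24872338] [0.28896237 0.06599885 0.72196326]
```

View pics/s4.png

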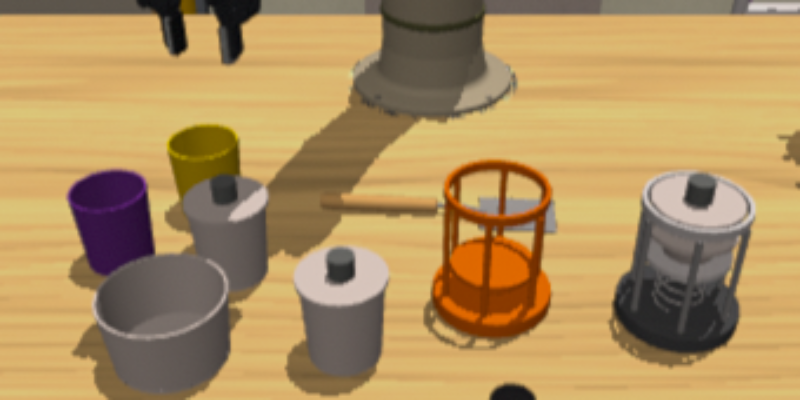

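The picture shows the lid flat on the pot at (225,200), at the same height as on the lidded pot beside it. The next lid is risen at the dispenser mouth (700,195), and the gripper is clear.

```bash
python3 -c "
from plant import ctrl
print(ctrl.sign_off())"
```

```text
the job is handed in; nothing more can be done
None
```

The job is handed in at about 11 s: the top lid sits flat and fully down on the upright open white pot, the next lid is risen at the dispenser mouth, and the gripper is clear of everything.

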